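Sort a batch of tested control modules by tag

ROBOT

A 6-joint arm with a two-finger parallel gripper is mounted at the origin on the work surface. World frame = base frame: x ahead of the robot, y to its left, z up, the work surface at z = 0. Lengths are in m, angles in rad, forces in N, time in s.
With the tool pointing down it reaches from about 0.25 to 0.775 m from the base axis. Payload 8.9 kg.
Tool frame: the origin (TCP) lies between the finger pads, 19 mm behind the fingertips; this is the grasp point; z points along the fingers, y is the line along which they close (so a half turn about z gives the same grasp; the last joint's range is limited). The gripper opens to 85 mm and grips with 20 to 120 N. Pads are 22 mm wide; open, the fingers measure 114 mm over their backs; the gripper's body (76 mm by 85 mm) begins 54 mm behind the grasp point. The pads swing forward as they close: fully open they stand 13 mm farther back than shut.
Start: joints at [-1.346, 0.291, -0.153, 1.127, 0, 1.431], TCP at [0.187, -0.491, 0.25] pointing down, gripper open.
Joint ranges: [-2.52, 2.52], [-0.91, 1.74], [-1.3, 1.37], [-1.96, 2.02], [-1.52, 1.47], [-3.14, 3.14]. Speed limits (rad/s): [2.22, 2.22, 2.79, 3.14, 3.14, 3.14].

INTERFACE

Orientations are given as a unit quaternion [x, y, z, w].
In Python, from plant import bot, cams, order gives the robot as it stands.
- The arm moves only by the tool send_rows, never from a script. Its argument "motion" is text: rows parted by semicolons, each of 7 numbers parted by spaces: the shift along the world's x, y, z normalised to -1 to 1, where 1 is 20 cm, then the turn, a rotation vector about the world's x, y, z normalised to -1 to 1, where 1 is pi rad, then the opening, from -1 (shut) to 1 (fully open). In form: dx dy dz ax ay az hand; .... A call has 1 to 20 rows; each row is the pose to reach, as a shift and turn from the pose commanded when the call began, turning the shorter way round; what a row does not reach only later rows make up. A row lasts 1/8 s, in which the tool goes at most 62.5 mm and 10.7 degrees, less where a joint would pass 70% of its speed; a pose out of reach is approached as far as the arm can. A call with a number of a shift or a turn outside -1 to 1 is refused whole. A call with a gripper value outside its range is refused whole. The fingers move at their own pace and stop on an object; "grip_force" is the grip in N (left out, the last holds). Time passes only in rows, so rows that repeat a pose let the fingers close. It gives the time, the measured TCP pose, the force, the opening and the grip force at its end, in the units of the state.
- bot.get_state(): the state, without advancing time (a new reading comes with each control period).
- cams.get_image(name): name is "scene" or "side" or "wrist"; returns a dict with "frame" (480x640x3 uint8, blue, green, red), "depth" (480x640 float32, m along the optical axis (not along the pixel's ray), 0 where there is no reading), "mtx" (3x3 intrinsics, pixels), "k1" (the pictures are not rectified: a ray, as slopes to the right and down, at radius r is drawn at 1 + k1 r^2 times it, then the intrinsics apply), "R" (3x3) and "t" (3): a world point X has camera coordinates R X + t. Camera axes: x right, y down, z forward; pixel columns grow to the right and rows downward; lengths in m; the calibration is good to about 2 mm. A picture is of the moment at which its call begins.
- order.sign_off(): hands the job in; it is judged then, once.
Trained networks look in the newest picture that a camera, given by its name, has taken for a name from the list of things; names that differ only in an ending like _2 or _b are one class to them, and where a whole thing is asked for, a point or a joint stands for the part that bears it (a point fixed in the world has none). Each returns a list of dicts, best first, with "conf" (0 to 1); they miss things now and then, are a little off and sometimes report something else, mostly with a low value. They report only what shows in the picture. A call takes as long as a camera call. They do not tell look-alikes from the thing itself.
- cams.regions_of(camera, label): "pixels" (480x640 bool, what is visible of it) and "box" ([left, top, width, height] in pixels, round what is visible of it).
The state is a dict: "time": time; "joints": joint angles; "joint_velocities": joint speeds; "joint_efforts": joint torques, N m; "ee_pos": TCP position; "orientation": TCP orientation; "ft_force": force on the tool from outside, world axes, zero at the start; "ft_torque": the same for the moment, N m; "finger_gap": opening from 0.0 (shut) to 1.0 (fully open); "gripper_force": force on a finger pad.
Only numpy, scipy, OpenCV 4.12 (cv2) and the standard library are available. Lean on these libraries where they do the work, as an engineer would, in place of code of your own. Each camera call takes 0.05 s, during which the arm holds its last target. There are 200 camera calls.

TASK

Open the batch by pressing the counter's blue button fully down and letting it come up again. Then put every module with a green tag into the green pass tray and every one with a red tag into the red reject tray, each lying flat at the bottom of its own pocket with the tag up; leave the yellow-tagged module and everything else on the bench where it is. When all of them are in, press the blue button fully down and release it once more to close the batch.

Things in the scene. Friction and masses are not known exactly. Their poses are not given: they have to be found in the camera images.
- mod_g1: white box module 70 (x) x 42 (y) x 40 mm high, 110 to 230 g, green square tag 34 mm wide on top, black terminal strips at both ends; origin: centre of its underside, z up. Starts upright on the table, its x within 0.45 rad of the world's; grip across the 42 mm, TCP about 34 mm above its underside. May be absent (None from the start).
- mod_g2: white box module 70 (x) x 42 (y) x 40 mm high, 110 to 230 g, green square tag 34 mm wide on top, black terminal strips at both ends; origin: centre of its underside, z up. Starts upright on the table, its x within 0.45 rad of the world's; grip across the 42 mm, TCP about 34 mm above its underside. May be absent (None from the start).
- mod_g3: white box module 70 (x) x 42 (y) x 40 mm high, 110 to 230 g, green square tag 34 mm wide on top, black terminal strips at both ends; origin: centre of its underside, z up. Starts upright on the table, its x within 0.45 rad of the world's; grip across the 42 mm, TCP about 34 mm above its underside. May be absent (None from the start).
- mod_r1: white box module 70 (x) x 42 (y) x 40 mm high, 110 to 230 g, red square tag 34 mm wide on top, black terminal strips at both ends; origin: centre of its underside, z up. Starts upright on the table, its x within 0.45 rad of the world's; grip across the 42 mm, TCP about 34 mm above its underside. May be absent (None from the start).
- mod_r2: white box module 70 (x) x 42 (y) x 40 mm high, 110 to 230 g, red square tag 34 mm wide on top, black terminal strips at both ends; origin: centre of its underside, z up. Starts upright on the table, its x within 0.45 rad of the world's; grip across the 42 mm, TCP about 34 mm above its underside. May be absent (None from the start).
- mod_r3: white box module 70 (x) x 42 (y) x 40 mm high, 110 to 230 g, red square tag 34 mm wide on top, black terminal strips at both ends; origin: centre of its underside, z up. Starts upright on the table, its x within 0.45 rad of the world's; grip across the 42 mm, TCP about 34 mm above its underside. May be absent (None from the start).
- mod_y: white box module 70 (x) x 42 (y) x 40 mm high, 110 to 230 g, yellow square tag 34 mm wide on top, black terminal strips at both ends; origin: centre of its underside, z up. Starts upright on the table, its x within 0.45 rad of the world's; grip across the 42 mm, TCP about 34 mm above its underside. Stays where it is.
- pass_tray: fixed pass tray, green walls, black floor; 226 (x) x 94 (y) mm, wall tops 18 mm above the table; 3 pockets in a row along x, 80 mm apart, each 50 (x) x 78 (y) mm, 12 mm deep. A module fits with its long side along the tray's y, either way round, 4 mm play each side. Origin: centre of underside. On the left or right, turned up to 0.15 rad.
- pass_1 (a point): centre of the floor of pocket 1 of the pass tray, 6 mm above the table; axes as the tray's (the pocket's long side is along y)
- pass_2 (a point): centre of the floor of pocket 2 of the pass tray, 6 mm above the table; axes as the tray's (the pocket's long side is along y)
- pass_3 (a point): centre of the floor of pocket 3 of the pass tray, 6 mm above the table; axes as the tray's (the pocket's long side is along y)
- reject_tray: fixed reject tray, red walls, black floor; 226 (x) x 94 (y) mm, wall tops 18 mm above the table; 3 pockets in a row along x, 80 mm apart, each 50 (x) x 78 (y) mm, 12 mm deep. A module fits with its long side along the tray's y, either way round, 4 mm play each side. Origin: centre of underside. On the left or right, turned up to 0.15 rad.
- reject_1 (a point): centre of the floor of pocket 1 of the reject tray, 6 mm above the table; axes as the tray's (the pocket's long side is along y)
- reject_2 (a point): centre of the floor of pocket 2 of the reject tray, 6 mm above the table; axes as the tray's (the pocket's long side is along y)
- reject_3 (a point): centre of the floor of pocket 3 of the reject tray, 6 mm above the table; axes as the tray's (the pocket's long side is along y)
- counter: batch counter, a fixed grey box 130 (x) x 180 (y) x 50 mm high at the back of the mat with a dark display and one blue push button; origin: centre of its underside
- batch_button_top (a point): centre of the top face of the blue round push button (34 mm across) on the counter's top; it is pressed straight down
- batch_button (a joint): travel of the blue button in m: 0 up, 0.006 fully down (at about 5 N); a spring brings it back
- reel: orange reel with steel core, 54 mm across, 38 mm high, standing among the modules; origin: centre of its underside; leave it
- driver: screwdriver with red handle, 180 mm long, lying beside the counter; leave it
- flux: small closed bottle with white cap, 40 mm across, 90 mm high; origin: centre of its underside; leave it
Mind the look-alikes: they are no part of the job. Leave any purple look-alike of the mod_r2 alone.

How it is judged:
On the way, in this order (a step that is already met when the one before it is completed fails the run):
1. the blue button is pressed fully down (opens the batch) (value of joint batch_button above 0.005 m), for 0.05 s.
2. the blue button is up again (value of joint batch_button below 0.001 m), for 0.1 s.
3. every green-tagged module present lies in a pass pocket and every red-tagged one in a reject pocket ((distance between mod_g1 and pass_1 below 0.01 m or distance between mod_g1 and pass_2 below 0.01 m or distance between mod_g1 and pass_3 below 0.01 m) and angle between each of mod_g1, mod_g2, mod_g3, mod_r1, mod_r2, mod_r3's own z axis and vertical below 0.08 rad and linear speed of each of mod_g1, mod_g2, mod_g3, mod_r1, mod_r2, mod_r3 below 0.03 m/s and (distance between mod_g2 and pass_1 below 0.01 m or distance between mod_g2 and pass_2 below 0.01 m or distance between mod_g2 and pass_3 below 0.01 m) and (distance between mod_g3 and pass_1 below 0.01 m or distance between mod_g3 and pass_2 below 0.01 m or distance between mod_g3 and pass_3 below 0.01 m) and (distance between mod_r1 and reject_1 below 0.01 m or distance between mod_r1 and reject_2 below 0.01 m or distance between mod_r1 and reject_3 below 0.01 m) and (distance between mod_r2 and reject_1 below 0.01 m or distance between mod_r2 and reject_2 below 0.01 m or distance between mod_r2 and reject_3 below 0.01 m) and (distance between mod_r3 and reject_1 below 0.01 m or distance between mod_r3 and reject_2 below 0.01 m or distance between mod_r3 and reject_3 below 0.01 m)), for 0.2 s.
4. the blue button is pressed fully down again (closes the batch) (value of joint batch_button above 0.005 m), for 0.05 s.
5. the blue button is up again (value of joint batch_button below 0.001 m), for 0.1 s.
At the end, for the whole second after the job is handed in: Every green-tagged module present rests in a pocket of the pass tray and every red-tagged one in a pocket of the reject tray, its origin within 10 mm of the pocket's floor centre, upright (within 0.08 rad), at rest (under 30 mm/s); the blue button is up (within 1 mm) (all of step 3 and value of joint batch_button below 0.001 m); the robot touches nothing.
It fails at once if the yellow-tagged module is shifted more than 30 mm (distance of mod_y from where it was at the start of the episode above 0.03 m).
It fails at once if the reel, screwdriver or bottle is shifted more than 30 mm (distance of any of reel, driver, flux from where it was at the start of the episode above 0.03 m).
Of mod_g1, mod_g2, mod_g3, mod_r1, mod_r2, mod_r3 only 5 to 6 are there at a start; the rules pass over those that are not, and their reading is None.
At some moment in a run one of mod_g1, mod_g2, mod_g3, mod_r1, mod_r2, mod_r3 may be knocked a few centimetres aside while the robot is not near it.
It also fails if it takes over 200 s, if anything falls off the work surface, if the arm or the gripper's body presses on something with over 40 N, if the wrist force passes 120 N, or if a joint passes its speed limit or range.

## Working session

There is one attempt and no reset: what is moved stays moved. The work goes in short steps, Python scripts to look and compute and a tool call to move; the robot and the scene stay as the last step left them, time stands still between calls to the robot, and variables do not carry over. Pictures are saved under pics/ and viewed, at most 14 in all, crops included, and the job is handed in when it is done.

Besides the shell and the picture viewer there is one more tool, called after "Call:" as a command line: name --argument value ..., lists and objects as JSON in quotes. send_rows: Moves the arm, as the interface text tells. Its arguments: {"type":"object","properties":{"motion":{"type":"string"},"grip_force":{"type":"number"}},"required":["motion"]}

```bash
ls; mkdir -p pics; python3 - <<'E'
from plant import bot,cams,order
import cv2
s=bot.get_state(); print(s)
for n in("scene","side"):
    im=cams.get_image(n); cv2.imwrite(f"pics/{n}0.png",im["frame"]); print(n,im["mtx"],im["k1"],im["R"],im["t"])
E
```

```text
pics
{'time': 0.0, 'joints': array([-1.34631095e+00,  2.91277208e-01, -1.54129880e-01,  1.12668948e+00,
        2.48105987e-05,  1.43144254e+00]), 'joint_velocities': array([-1.16093135e-03, -1.69645569e-03, -5.15626910e-05,  2.21386805e-03,
        2.44618373e-04,  1.26475609e-03]), 'joint_efforts': array([ 2.03075746e-03, -5.37145901e+01,  3.31368470e+01,  1.60364772e-02,
       -5.85465568e-05, -3.98697421e-05]), 'ee_pos': array([ 0.1867209 , -0.49023349,  0.24943256]), 'orientation': array([ 9.83498012e-01,  1.80917765e-01, -1.52705730e-05, -6.50061762e-04]), 'ft_force': array([-0.63494797, -0.403909  , -0.13324222]), 'ft_torque': array([-0.00490606, -0.02696442,  0.01030036]), 'gripper_force': 0.0, 'finger_gap': 1.0006339182675925}
scene [[600.88728009   0.         324.0082173 ]
 [  0.         600.88728009 236.91304067]
 [  0.           0.           1.        ]] -0.1889391716968342 [[ 0.24455396  0.96950201 -0.01610035]
 [ 0.5791897  -0.15937537 -0.79946155]
 [-0.77764558  0.18618633 -0.60050146]] [-0.13311875 -0.19164812  1.7383704 ]
side [[516.20984299   0.         314.73057898]
 [  0.         516.20984299 238.81724282]
 [  0.           0.           1.        ]] 0.008012360185437767 [[-7.86100666e-01 -6.18098031e-01  7.52504392e-04]
 [-4.50733549e-01  5.72411628e-01 -6.84970215e-01]
 [ 4.22947999e-01 -5.38794722e-01 -7.28570682e-01]] [0.3812644  0.24279036 1.09569247]
```

View pics/scene0.png

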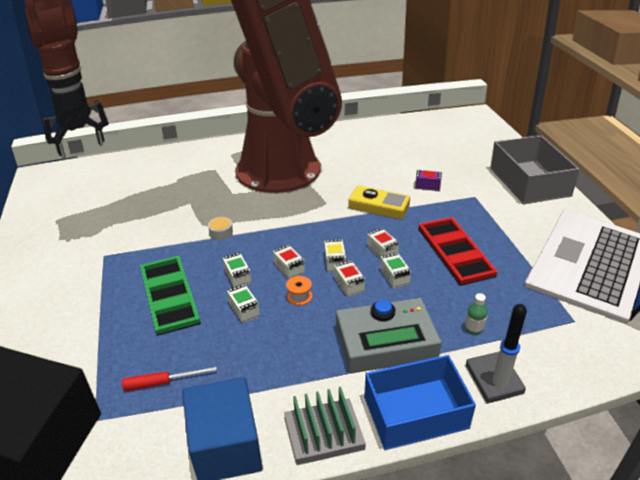

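View pics/side0.png

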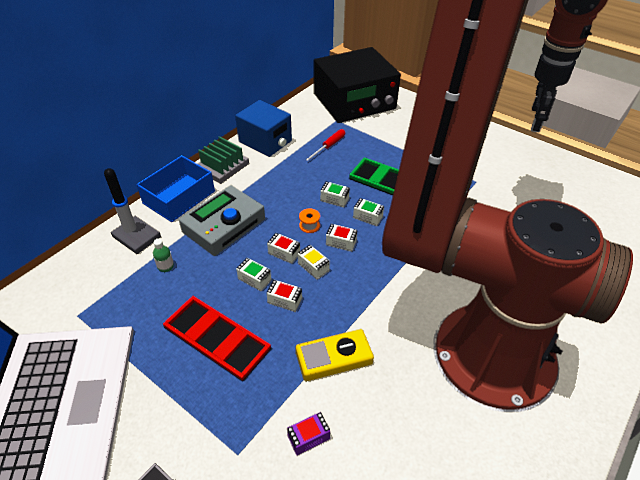

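Seen in the scene view:
- Green tags are at (237,267), (243,302) and (396,268).
- Red tags are at (289,261), (382,241) and (349,276), with yellow at (335,252).
- The purple look-alike is off the mat at (428,180). Its purple body doesn't fit the white-module description, so I leave it.
- The pass tray is at (170,293), the reject tray at (457,250) and the button at (383,310).

Next I measure all of these.

```bash
cat > h.py <<'E'
import numpy as np, cv2
from plant import bot,cams,order
def cloud(im):
    v,u=np.mgrid[:480,:640]; K=im["mtx"]
    d=np.array([im["k1"],0,0,0,0.])
    p=cv2.undistortPoints(np.stack([u.ravel(),v.ravel()],1).astype(np.float64)[:,None],K,d)[:,0]
    z=im["depth"].ravel(); c=np.c_[p*z[:,None],z]
    W=(c-im["t"])@im["R"]
    rays=np.c_[p,np.ones(len(p))]@im["R"]; o=-im["R"].T@im["t"]
    return W.reshape(480,640,3),rays.reshape(480,640,3),o
def plane(rays,o,z): return o+rays*((z-o[2])/rays[...,2])[...,None]
def masks(im):
    h=cv2.cvtColor(im["frame"],cv2.COLOR_BGR2HSV); H,S,V=[h[...,i].astype(int) for i in range(3)]
    ok=(S>140)&(V>70)
    return {"g":ok&(H>45)&(H<85),"r":ok&((H<6)|(H>174)),"y":ok&(H>22)&(H<34)}
def rect(P):  # centre, size, yaw of long side
    (x,y),(w,h),a=cv2.minAreaRect((P[:,:2]*1000).astype(np.float32))
    if w<h: w,h,a=h,w,a+90
    return x/1000,y/1000,w,h,(np.deg2rad(a)+np.pi/2)%np.pi-np.pi/2
def look(name="scene"):
    im=cams.get_image(name); W,rays,o=cloud(im); M=masks(im); P4=plane(rays,o,.040); out=[]
    f=im["frame"].astype(int); wh=(f.min(2)>150)
    for k,m in M.items():
        n,l,st,c=cv2.connectedComponentsWithStats(m.astype(np.uint8))
        for i in range(1,n):
            if st[i,4]<40: continue
            s=l==i; zz=np.median(W[s][:,2]); x,y,w,h,a=rect(P4[s])
            a4=(a+np.pi/4)%(np.pi/2)-np.pi/4
            out.append((name,k,tuple(c[i].round().astype(int)),zz,x,y,w,h,a4,P4[s][:,:2].mean(0),W[s].mean(0),s))
    return im,W,rays,o,out
E
python3 - <<'E'
from h import *
np.set_printoptions(precision=4,suppress=True)
for n in("scene","side"):
    im,W,rays,o,out=look(n)
    for t in out:
        if 0.2<t[4]<.8: print(*[np.round(q,4) if not isinstance(q,(str,tuple)) else q for q in t[:-1]])
    for t in out:
        if t[6]>120 and t[1] in"gr" and t[3]<.03:
            P=plane(rays,o,.018)[t[-1]&(W[...,2]>.012)]; print("tray",n,t[1],np.round(rect(P),4))
    h=cv2.cvtColor(im["frame"],cv2.COLOR_BGR2HSV); m=(h[...,0]>100)&(h[...,0]<125)&(h[...,1]>170)&(h[...,2]>60)
    u=(383,310) if n=="scene" else (231,215)
    w=np.zeros_like(m); w[u[1]-16:u[1]+14,u[0]-16:u[0]+16]=1; q=W[m&w]; print("btn",q[:,2].max(),np.percentile(q[:,2],[5,50,90])); 
    q=q[q[:,2]>np.percentile(q[:,2],90)-.006]; print(len(q),q.mean(0),np.ptp(q,0))
    for nm in("counter","reel","flux","mod_y"):
        for r in cams.regions_of(n,nm)[:1]: 
            q=W[r["pixels"]]; print(nm,r["conf"],np.median(q,0),np.percentile(q,98,axis=0),np.percentile(q,2,axis=0))
E
```

```text
scene g (np.int64(169), np.int64(294)) 0.0199 0.4968 -0.3313 231.3108 91.2511 0.1304 [ 0.5037 -0.3308] [ 0.4836 -0.333   0.0228]
scene g (np.int64(236), np.int64(263)) 0.0442 0.4391 -0.1769 27.9201 25.5097 0.223 [ 0.4391 -0.1769] [ 0.4445 -0.1772  0.0444]
scene g (np.int64(396), np.int64(263)) 0.0436 0.5326 0.1678 27.8239 25.4701 0.098 [0.5327 0.1677] [0.5369 0.166  0.0436]
scene g (np.int64(242), np.int64(296)) 0.0435 0.5504 -0.1782 28.6376 27.8395 0.2771 [ 0.5508 -0.1784] [ 0.5549 -0.1786  0.0437]
scene r (np.int64(457), np.int64(250)) 0.0192 0.5181 0.3212 231.2421 96.6312 0.052 [0.5245 0.3201] [0.5015 0.3331 0.0199]
scene r (np.int64(383), np.int64(237)) 0.0443 0.4348 0.171 29.9978 28.6101 0.3054 [0.4349 0.171 ] [0.4512 0.1648 0.0531]
scene r (np.int64(288), np.int64(255)) 0.0444 0.4396 -0.057 29.1863 28.2342 0.3325 [ 0.4398 -0.0569] [ 0.4454 -0.0578  0.0445]
scene r (np.int64(349), np.int64(271)) 0.0443 0.531 0.0599 29.4643 29.3342 0.1654 [0.5312 0.06  ] [0.5442 0.0562 0.0514]
scene r (np.int64(145), np.int64(381)) 0.0247 0.7356 -0.3857 87.4352 30.9655 0.0017 [ 0.7357 -0.3866] [ 
[... 2524 characters left out ...]
335 0.2525 0.2309 148.9641 84.8778 -0.6229 [0.2444 0.2287] [0.2464 0.2256 0.0337]
tray side g [  0.5121  -0.3234 138.8291 102.1327   0.1325]
tray side r [  0.4883   0.3397 228.6208  95.6138   0.0589]
tray side r [ -0.0011   0.0351 241.7298 184.7502   0.0372]
btn 0.07784308735859195 [0.063  0.0716 0.0751]
96 [0.6862 0.0879 0.0727] [0.0325 0.0328 0.0085]
counter 0.5 [ 0.4394 -0.1613  0.0377] [ 0.475  -0.1487  0.0446] [ 0.4074 -0.1952  0.004 ]
reel 0.88 [ 0.5411 -0.047   0.0363] [ 0.5705 -0.0281  0.0418] [ 0.5207 -0.0803  0.0018]
flux 0.79 [0.7242 0.2775 0.0518] [0.7424 0.2915 0.0911] [0.7138 0.2559 0.0054]
mod_y 0.69 [ 0.5162 -0.321   0.0109] [ 0.5807 -0.2722  0.0216] [ 0.4481 -0.3714  0.0024]
```

Call:
send_rows --motion "1 1 0 0 0 0.3 -1;1 1 0 0 0 0.3 -1;1 1 0 0 0 0.3 -1;1 1 0 0 0 0.3 -1;1 1 0 0 0 0.3 -1;1 1 0 0 0 0.3 -1" --grip_force 40

```text
time: 1.35
ee_pos: [0.3881, -0.289, 0.2501]
orientation: [0.793, 0.61, 0.0, 0.0]
ft_force: [-0.9, -0.0, 0.9]
finger_gap: 0.002
gripper_force: 0.0
```

Call:
send_rows --motion "1 1 0 0 0 0.3 -1;1 1 0 0 0 0.3 -1;1 1 0 0 0 0.3 -1;1 1 0 0 0 0.3 -1;1 1 0 0 0 0.3 -1;1 1 0 0 0 0.3 -1"

```text
time: 2.1
ee_pos: [0.5877, -0.0898, 0.2494]
orientation: [0.431, 0.902, -0.0, -0.0]
ft_force: [-0.1, -0.6, -0.3]
finger_gap: 0.0
gripper_force: 0.0
```

Call:
send_rows --motion "0.495 0.895 -0.5 0 0 0.284 -1;0.495 0.895 -0.5 0 0 0.284 -1;0.495 0.895 -0.5 0 0 0.284 -1;0.495 0.895 -0.5 0 0 0.284 -1;0.495 0.895 -0.5 0 0 0.284 -1;0.495 0.895 -0.5 0 0 0.284 -1;0.495 0.895 -0.5 0 0 0.284 -1;0.495 0.895 -0.5 0 0 0.284 -1"

```text
time: 3.1
ee_pos: [0.6859, 0.0873, 0.1505]
orientation: [0.002, 1.0, -0.0, 0.0]
ft_force: [-0.1, 0.4, 0.6]
finger_gap: 0.003
gripper_force: 0.0
```

```bash
python3 - <<'E'
from h import *
np.set_printoptions(precision=4,suppress=True)
s=bot.get_state(); print(s["time"],s["ee_pos"],s["orientation"],s["joints"],s["ft_force"],s["finger_gap"])
im=cams.get_image("wrist"); W,rays,o=cloud(im); f=im["frame"]; cv2.imwrite("pics/w1.png",f); print(o,im["R"])
h=cv2.cvtColor(f,cv2.COLOR_BGR2HSV); m=((h[...,0]>100)&(h[...,0]<125)&(h[...,1]>170)&(h[...,2]>60)&(W[...,2]>.06)&(W[...,2]<.1))
q=W[m]; print(len(q),np.percentile(q,[2,50,98],axis=0)); t=q[q[:,2]>np.percentile(q[:,2],90)-.003]; print(rect(t))
E
```

```text
3.1 [0.6859 0.0873 0.1505] [ 0.0022  1.     -0.      0.0003] [ 0.0211  0.6705  0.1983  1.0979 -0.0001  0.0254] [-0.0859  0.3923  0.6136] 0.002506562693941711
[0.6024 0.0885 0.2741] [[ 0.0035  1.      0.0003]
 [ 0.9461 -0.0034  0.3239]
 [ 0.3239 -0.0008 -0.9461]]
2359 [[0.6717 0.0708 0.0631]
 [0.6853 0.0859 0.0715]
 [0.7019 0.1006 0.0729]]
(0.6876736450195312, 0.08567952728271484, 32.42517852783203, 32.3354606628418, np.float64(-1.546288855260146))
```

View pics/w1.png

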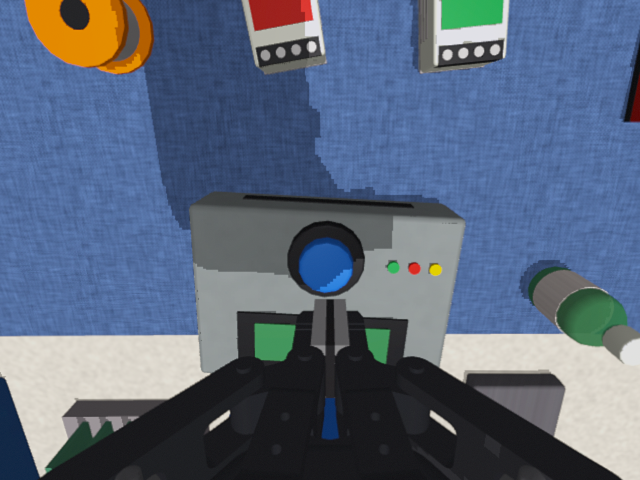

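The wrist view shows the blue button at (326,265) just in front of the closed fingertips. Its measured centre is (0.6877, 0.0857), top z about 0.072. I press it now.

Call:
send_rows --motion "0.008 -0.012 -0.26 0 0 0 -1;0.008 -0.012 -0.26 0 0 0 -1;0.008 -0.012 -0.3 0 0 0 -1;0.008 -0.012 -0.32 0 0 0 -1;0.008 -0.012 -0.33 0 0 0 -1;0.008 -0.012 -0.33 0 0 0 -1"

```text
time: 3.9
ee_pos: [0.6884, 0.086, 0.0851]
orientation: [0.0, 1.0, -0.0, 0.001]
ft_force: [1.5, -0.3, 4.3]
finger_gap: -0.002
gripper_force: 2.3
```

Call:
send_rows --motion "0 0 -0.01 0 0 0 -1;0 0 -0.02 0 0 0 -1;0 0 -0.02 0 0 0 -1"

```text
time: 4.28
ee_pos: [0.6885, 0.086, 0.0844]
orientation: [0.0, 1.0, -0.0, 0.002]
ft_force: [-8.5, -1.5, 31.7]
finger_gap: -0.001
gripper_force: 15.7
```

Call:
send_rows --motion "0 0 0.1 0 0 0 -1;0 0 0.3 0 0 0 -1;-0.3 0 1 0 0 0 -1;-1 0 1 0 0 0 0.5;-1 0 1 0 0 0 0.5;-1 0 1 0 0 0 0.5;-1 0 1 0 0 0 0.5;-1 0 1 0 0 0 0.5"

```text
time: 5.28
ee_pos: [0.4877, 0.0861, 0.2804]
orientation: [0.0, 1.0, 0.0, 0.001]
ft_force: [0.3, -0.4, -0.4]
finger_gap: 0.749
gripper_force: 0.0
```

Call:
send_rows --motion "-0.3 -0.3 0.3 0 0 0 0.5;-0.3 -0.3 0.3 0 0 0 0.5;-0.3 -0.3 0.3 0 0 0 0.5;-0.3 -0.3 0.3 0 0 0 0.5"

```text
time: 5.78
ee_pos: [0.4283, 0.026, 0.339]
orientation: [0.001, 1.0, 0.0, -0.001]
ft_force: [-0.3, 0.3, 0.6]
finger_gap: 0.748
gripper_force: 0.0
```

```bash
cat >> h.py <<'E'
def mods(name="wrist"):
    im,W,rays,o,out=look(name)
    for t in out:
        if t[6]<45 and .035<t[3]<.05: print(t[1],t[2],"z %.4f xy %.4f %.4f  %.0fx%.0f yaw %.3f  depth-xy %.4f %.4f"%(t[3],t[4],t[5],t[6],t[7],t[8],t[10][0],t[10][1]))
        elif t[6]>100 and t[3]<.03:
            P=plane(rays,o,.018)[t[-1]&(W[...,2]>.012)]; print("tray?",t[1],t[2],np.round(rect(P),4))
    return im
E
python3 - <<'E'
from h import *
im=mods(); cv2.imwrite("pics/w2.png",im["frame"])
s=bot.get_state(); print(s["time"],s["ee_pos"],s["joints"])
E
```

```text
tray? g (np.int64(51), np.int64(221)) [ 4.686000e-01 -3.294000e-01  2.254203e+02  9.980910e+01  1.322000e-01]
g (np.int64(159), np.int64(207)) z 0.0406 xy 0.4434 -0.1758  32x32 yaw 0.195  depth-xy 0.4428 -0.1748
g (np.int64(440), np.int64(278)) z 0.0406 xy 0.5362 0.1678  32x31 yaw 0.086  depth-xy 0.5347 0.1667
g (np.int64(171), np.int64(292)) z 0.0404 xy 0.5547 -0.1770  32x32 yaw 0.284  depth-xy 0.5529 -0.1756
tray? r (np.int64(570), np.int64(231)) [4.891000e-01 3.350000e-01 2.264978e+02 9.847630e+01 6.130000e-02]
r (np.int64(451), np.int64(203)) z 0.0407 xy 0.4391 0.1707  33x32 yaw 0.309  depth-xy 0.4380 0.1694
r (np.int64(259), np.int64(208)) z 0.0406 xy 0.4446 -0.0566  33x32 yaw 0.336  depth-xy 0.4441 -0.0565
r (np.int64(356), np.int64(277)) z 0.0406 xy 0.5353 0.0602  32x32 yaw 0.163  depth-xy 0.5345 0.0602
y (np.int64(349), np.int64(212)) z 0.0405 xy 0.4496 0.0506  33x33 yaw -0.164  depth-xy 0.4488 0.0506
5.825 [0.42810536 0.02617087 0.33879807] [-1.09874200e-01  7.00702899e-02 -1.94200418e-01  1.30824597e+00
  1.84091600e-04 -1.09279742e-01]
```

View pics/w2.png

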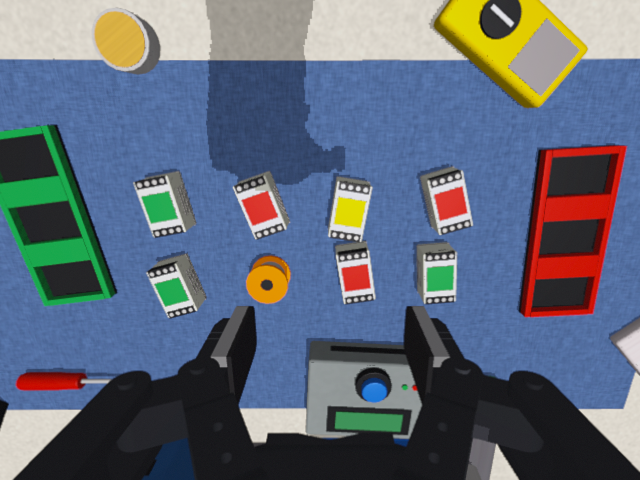

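The wrist view shows the six modules and the yellow one at (349,212), all still in place:
- **Green tags:** (159,207), (171,292), (440,278).
- **Red tags:** (259,208), (356,277), (451,203).
- **Look-alike:** the purple-bodied one is not among these; every body here is white.

This crop serves as the confirmation. Next I take a closer look at the red tray.

Call:
send_rows --motion "0.06 1 -0.2 0 0 0 0.7;0.06 1 -0.2 0 0 0 0.7;0.06 1 -0.2 0 0 0 0.7;0.06 1 -0.2 0 0 0 0.7;0.06 1 -0.2 0 0 0 0.7;0.06 1 -0.2 0 0 0 0.7"

```text
time: 6.58
ee_pos: [0.4396, 0.2252, 0.2998]
orientation: [0.001, 1.0, -0.0, -0.0]
ft_force: [0.4, -0.6, 0.5]
finger_gap: 0.848
gripper_force: 0.0
```

```bash
cat >> h.py <<'E'
from scipy.optimize import least_squares
def tray(col,c0,name="wrist",n=1):
    """fit pocket rims: black pocket floor quads can't be seen whole, so fit outer rim top rectangle 226x94 to high points"""
    res=[]
    for _ in range(n):
        im=cams.get_image(name); W,rays,o=cloud(im); m=masks(im)[col]
        m&=(abs(W[...,2]-.018)<.004)&(np.hypot(W[...,0]-c0[0],W[...,1]-c0[1])<.16)
        P=plane(rays,o,.018)[m][:,:2]
        # occupancy model: solid 226x94 minus three pockets; coarse-to-fine maximise overlap via raster IoU
        def score(p):
            c,s=np.cos(p[2]),np.sin(p[2]); d=P-p[:2]; u=d@[c,s]; v=d@[-s,c]
            ins=(abs(u)<.113)&(abs(v)<.047)
            pk=np.zeros(len(u),bool)
            for k in(-.08,0,.08): pk|=(abs(u-k)<.025)&(abs(v)<.039)
            return (ins&~pk).mean()
        x0=np.array(rect(P))[[0,1,4]]; best=(score(x0),x0)
        for st in(.003,.001,.0005):
            for _ in range(40):
                C=[best[1]+np.array([a*st,b*st,g*st*8]) for a in(-1,0,1) for b in(-1,0,1) for g in(-1,0,1)]
                S=[score(c) for c in C]; i=int(np.argmax(S))
                if S[i]<=best[0]+1e-9: break
                best=(S[i],C[i])
        res.append(np.r_[best[1],best[0],np.array(rect(P)),len(P)])
    return np.round(res,4),im
def goto(t,psi_t,cmd,psi):
    print("shift",np.round((np.array(t)-cmd)/.2,3),"az",round((psi_t-psi)/np.pi,4))
E
python3 - <<'E'
from h import *
r,im=tray("r",(.489,.337)); print(r); cv2.imwrite("pics/w3.png",im["frame"])
r,im=tray("r",(.489,.337),"side"); print(r)
im=mods()
s=bot.get_state(); print(s["time"],s["ee_pos"])
E
```

```text
[[4.902000e-01 3.371000e-01 6.180000e-02 9.469000e-01 4.897000e-01
  3.371000e-01 2.254212e+02 9.390370e+01 5.780000e-02 6.719000e+03]]
[[4.894000e-01 3.388000e-01 5.430000e-02 8.979000e-01 4.889000e-01
  3.393000e-01 2.274452e+02 9.492920e+01 5.830000e-02 1.890000e+03]]
g (np.int64(280), np.int64(283)) z 0.0406 xy 0.5365 0.1674  32x32 yaw 0.081  depth-xy 0.5349 0.1678
tray? r (np.int64(425), np.int64(228)) [4.897000e-01 3.368000e-01 2.256109e+02 9.420130e+01 5.670000e-02]
r (np.int64(278), np.int64(201)) z 0.0406 xy 0.4393 0.1705  33x33 yaw 0.303  depth-xy 0.4382 0.1710
r (np.int64(67), np.int64(206)) z 0.0405 xy 0.4448 -0.0568  33x33 yaw 0.331  depth-xy 0.4440 -0.0550
r (np.int64(187), np.int64(282)) z 0.0405 xy 0.5354 0.0604  33x32 yaw 0.161  depth-xy 0.5343 0.0612
y (np.int64(168), np.int64(210)) z 0.0406 xy 0.4499 0.0507  33x33 yaw -0.166  depth-xy 0.4493 0.0510
6.725 [0.43975042 0.22490275 0.30032716]
```

Call:
send_rows --motion "0 -0.276 -0.95 0 0 0.097 0.7;0 -0.276 -0.95 0 0 0.097 0.7;0 -0.276 -0.95 0 0 0.097 0.7;0 -0.276 -0.95 0 0 0.097 0.7;0 -0.276 -0.95 0 0 0.097 0.7"

```text
time: 7.35
ee_pos: [0.4403, 0.1707, 0.1112]
orientation: [-0.151, 0.989, 0.0, 0.0]
ft_force: [0.7, 0.0, 0.6]
finger_gap: 0.852
gripper_force: 0.0
```

Call:
send_rows --motion "0 0 -0.2 0 0 0 0.7;0 0 -0.38 0 0 0 0.7;0 0 -0.38 0 0 0 0.7;0 0 -0.38 0 0 0 -1;0 0 -0.38 0 0 0 -1;0 0 -0.38 0 0 0 -1;0 0 -0.38 0 0 0 -1;0 0 -0.2 0 0 0 -1;0 0 0 0 0 0 -1;0 0 0 0 0 0 -1" --grip_force 50

```text
time: 8.6
ee_pos: [0.4421, 0.1714, 0.1138]
orientation: [-0.152, 0.988, 0.0, 0.004]
ft_force: [1.4, 0.6, -3.2]
finger_gap: 0.486
gripper_force: 52.5
```

Call:
send_rows --motion "-0.147 0.81 0 0 0 0.422 -1;-0.147 0.81 0 0 0 0.422 -1;-0.147 0.81 0 0 0 0.422 -1;-0.147 0.81 0 0 0 0.422 -1;-0.147 0.81 0 0 0 0.422 -1;-0.147 0.81 0 0 0 0.422 -1;-0.147 0.81 0 0 0 0.422 -1;-0.147 0.81 0 0 0 0.422 -1;-0.147 0.81 0 0 0 0.422 -1;-0.147 0.81 0 0 0 0.422 -1;-0.147 0.81 -0.22 0 0 0.422 -1;-0.147 0.81 -0.22 0 0 0.422 -1"

```text
time: 10.1
ee_pos: [0.4079, 0.3315, 0.0639]
orientation: [0.727, -0.686, -0.001, 0.003]
ft_force: [-1.0, 0.0, -1.3]
finger_gap: 0.479
gripper_force: 52.3
```

```bash
python3 - <<'E'
from h import *
s=bot.get_state(); print(s["time"],s["ee_pos"],s["orientation"],s["joints"])
im,W,rays,o,out=look("wrist"); cv2.imwrite("pics/w4.png",im["frame"])
for t in out:
    if t[1]=="r" and t[6]<60: print(t[2:10],np.round(t[10],4))
P=plane(rays,o,.08)
E
```

```text
10.1 [0.4078918  0.33146437 0.06393817] [ 0.72721729 -0.68640187 -0.00074097  0.00263489] [ 5.43233778e-01  4.76696543e-01 -4.14392160e-01  6.85181798e-01
  1.69993733e-05 -1.08529254e+00]
((np.int64(330), np.int64(340)), np.float64(0.06818666594642521), 0.4066345825195313, 0.34875643920898436, 41.57065200805664, 41.340328216552734, np.float64(0.05578049159819809), array([0.40670019, 0.34792615])) [0.408  0.3288 0.0687]
```

View pics/w4.png

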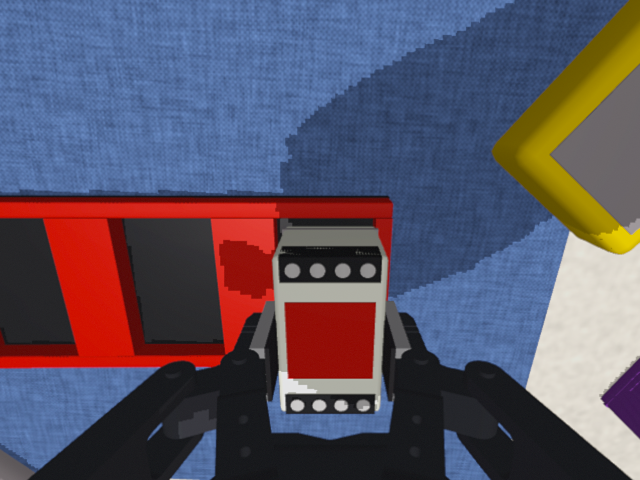

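The wrist view shows the module held squarely over the right-hand pocket, tag at (330,340). It sits about 2 to 4 mm short of the pocket centre, so I correct for that and lower it.

Call:
send_rows --motion "0.01 0.0175 -0.03 0 0 0 -1;0.01 0.0175 -0.07 0 0 0 -1;0.01 0.0175 -0.11 0 0 0 -1;0.01 0.0175 -0.11 0 0 0 -1;0.01 0.0175 -0.11 0 0 0 0.3;0.01 0.0175 -0.11 0 0 0 0.3;0.01 0.0175 -0.11 0 0 0 0.3;0.01 0.0175 0.1 0 0 0 0.3;0.01 0.0175 0.35 0 0 0 0.3;0.01 0.0175 0.35 0 0 0 0.3"

```text
time: 11.4
ee_pos: [0.4143, 0.3377, 0.1398]
orientation: [0.728, -0.686, 0.001, -0.003]
ft_force: [-0.0, -0.0, -0.3]
finger_gap: 0.647
gripper_force: 0.0
```

```bash
python3 - <<'E'
from h import *
s=bot.get_state(); print(s["time"],s["ee_pos"],s["orientation"])
mods(); mods("side"); 
E
```

```text
11.4 [0.41426708 0.33766211 0.13978872] [ 0.72768448 -0.68590326  0.00092183 -0.00334129]
tray? r (np.int64(211), np.int64(226)) [4.899000e-01 3.371000e-01 2.252872e+02 9.397710e+01 5.450000e-02]
r (np.int64(335), np.int64(250)) z 0.0467 xy 0.4114 0.3368  34x34 yaw 0.062  depth-xy 0.4117 0.3335
r (np.int64(626), np.int64(333)) z 0.0407 xy 0.1977 0.3847  34x33 yaw -0.449  depth-xy 0.2045 0.3852
tray? g (np.int64(393), np.int64(179)) [ 4.686000e-01 -3.291000e-01  2.265396e+02  1.023055e+02  1.322000e-01]
g (np.int64(335), np.int64(188)) z 0.0413 xy 0.5555 -0.1787  33x31 yaw 0.259  depth-xy 0.5540 -0.1763
g (np.int64(369), np.int64(206)) z 0.0412 xy 0.4441 -0.1768  32x31 yaw 0.203  depth-xy 0.4430 -0.1748
g (np.int64(254), np.int64(269)) z 0.0416 xy 0.5356 0.1675  31x31 yaw 0.109  depth-xy 0.5329 0.1681
tray? r (np.int64(334), np.int64(138)) [  0.7127  -0.3867 103.097   28.7722   1.5562]
r (np.int64(342), np.int64(232)) z 0.0412 xy 0.4452 -0.0576  34x32 yaw 0.327  depth-xy 0.4442 -0.0561
r (np.int64(283), np.int64(242)) z 0.0414 xy 0.5356 0.0593  34x33 yaw 0.157  depth-xy 0.5255 0.0709
tray? r (np.int64(213), np.int64(336)) [4.886000e-01 3.391000e-01 2.278024e+02 9.661630e+01 5.440000e-02]
tray? r (np.int64(469), np.int64(368)) [ 4.150000e-02  5.710000e-02  2.355634e+02  1.062938e+02 -6.561000e-01]
r (np.int64(242), np.int64(345)) z 0.0477 xy 0.4151 0.3317  33x33 yaw 0.073  depth-xy 0.4109 0.3347
r (np.int64(308), np.int64(429)) z 0.0404 xy 0.1978 0.3842  33x32 yaw -0.437  depth-xy 0.1968 0.3856
y (np.int64(313), np.int64(256)) z 0.0415 xy 0.4501 0.0504  33x33 yaw -0.171  depth-xy 0.4458 0.0559
```

Call:
send_rows --motion "0.3 -0.7 0.1 0 0 -0.25 0.6;0.3 -0.7 0.1 0 0 -0.25 0.6;0.3 -0.7 0.1 0 0 -0.25 0.6;0.3 -0.7 0.1 0 0 -0.25 0.6;0.3 -0.7 0.1 0 0 -0.25 0.6"

```text
time: 12.12
ee_pos: [0.4713, 0.1957, 0.1548]
orientation: [-0.409, 0.912, 0.0, -0.001]
ft_force: [-0.1, 0.1, 0.1]
finger_gap: 0.801
gripper_force: 0.0
```

Call:
send_rows --motion "0.316 -0.678 -0.1 0 0 -0.218 0.6;0.316 -0.678 -0.1 0 0 -0.218 0.6;0.316 -0.678 -0.1 0 0 -0.218 0.6;0.316 -0.678 -0.1 0 0 -0.218 0.6;0.316 -0.678 -0.1 0 0 -0.218 0.6;0.316 -0.678 -0.1 0 0 -0.218 0.6"

```text
time: 12.88
ee_pos: [0.5347, 0.0613, 0.1356]
orientation: [-0.082, 0.997, 0.0, -0.0]
ft_force: [0.6, 0.2, 0.3]
finger_gap: 0.799
gripper_force: 0.0
```

```bash
python3 - <<'E'
from h import *
s=bot.get_state(); print(s["time"],s["ee_pos"],s["orientation"])
mods()
E
```

```text
12.875 [0.53473906 0.06129645 0.13560014] [-8.22866272e-02  9.96608614e-01  5.55899889e-05 -4.22430943e-04]
g (np.int64(486), np.int64(282)) z 0.0406 xy 0.5364 0.1673  33x33 yaw 0.089  depth-xy 0.5353 0.1663
r (np.int64(142), np.int64(69)) z 0.0405 xy 0.4446 -0.0571  34x34 yaw 0.333  depth-xy 0.4443 -0.0565
r (np.int64(326), np.int64(255)) z 0.0405 xy 0.5353 0.0601  33x33 yaw 0.165  depth-xy 0.5343 0.0600
y (np.int64(334), np.int64(114)) z 0.0406 xy 0.4497 0.0505  33x33 yaw -0.163  depth-xy 0.4493 0.0503
```

Call:
send_rows --motion "0 0 -0.3 0 0 0 0.6;0 0 -0.51 0 0 0 0.6;0 0 -0.51 0 0 0 0.6;0 0 -0.51 0 0 0 0.6;0 0 -0.51 0 0 0 -1;0 0 -0.51 0 0 0 -1;0 0 -0.51 0 0 0 -1;0 0 -0.51 0 0 0 -1;0 0 -0.3 0 0 0 -1;0 0 0 0 0 0 -1;0 0 0 0 0 0 -1"

```text
time: 14.3
ee_pos: [0.5386, 0.0606, 0.1412]
orientation: [-0.08, 0.997, -0.0, 0.005]
ft_force: [0.2, -1.2, -2.0]
finger_gap: 0.478
gripper_force: 51.9
```

Call:
send_rows --motion "-0.1 0.7 0 0 0 0.25 -1;-0.1 0.7 0 0 0 0.25 -1;-0.1 0.7 0 0 0 0.25 -1;-0.1 0.7 0 0 0 0.25 -1;-0.1 0.7 0 0 0 0.25 -1"

```text
time: 14.92
ee_pos: [0.5148, 0.2009, 0.1356]
orientation: [-0.456, 0.89, 0.0, -0.0]
ft_force: [-1.0, -0.5, -2.1]
finger_gap: 0.477
gripper_force: 51.9
```

Call:
send_rows --motion "-0.128 0.685 0 0 0 0.218 -1;-0.128 0.685 0 0 0 0.218 -1;-0.128 0.685 0 0 0 0.218 -1;-0.128 0.685 0 0 0 0.218 -1;-0.128 0.685 0 0 0 0.218 -1;-0.128 0.685 -0.35 0 0 0.218 -1;-0.128 0.685 -0.35 0 0 0.218 -1;-0.128 0.685 -0.35 0 0 0.218 -1;-0.128 0.685 -0.35 0 0 0.218 -1"

```text
time: 16.05
ee_pos: [0.4909, 0.3381, 0.068]
orientation: [0.727, -0.686, 0.0, -0.001]
ft_force: [-0.3, 0.0, -1.4]
finger_gap: 0.477
gripper_force: 51.8
```

```bash
cat >> h.py <<'E'
def held(col):
    s=bot.get_state(); print(round(s["time"],2),s["ee_pos"].round(4),s["orientation"].round(4),round(s["finger_gap"],3))
    im,W,rays,o,out=look("wrist")
    for t in out:
        if t[1]==col and t[6]<80 and 20<min(t[6:8]) and t[3]>.05:
            z=np.median(W[t[-1]][:,2]); P=plane(rays,o,z)[t[-1]]; r=rect(P)
            print("held tag",t[2],"z %.4f rect c %.4f %.4f  %.0fx%.0f yaw %.3f  depth %s"%(z,*r[:4],(r[4]+np.pi/4)%(np.pi/2)-np.pi/4,t[10].round(4)))
    return im
E
python3 - <<'E'
from h import *
held("r")
E
```

```text
16.05 [0.4909 0.3381 0.068 ] [ 7.272e-01 -6.864e-01  5.000e-04 -1.400e-03] 0.477
held tag (np.int64(330), np.int64(342)) z 0.0726 rect c 0.4909 0.3373  34x33 yaw 0.060  depth [0.491  0.3364 0.0731]
```

Call:
send_rows --motion "0 0 -0.04 0 0 0 -1;0 0 -0.08 0 0 0 -1;0 0 -0.12 0 0 0 -1;0 0 -0.12 0 0 0 -1;0 0 -0.12 0 0 0 0.3;0 0 -0.12 0 0 0 0.3;0 0 -0.12 0 0 0 0.3;0 0 0.1 0 0 0 0.3;0 0 0.35 0 0 0 0.3;0 0 0.35 0 0 0 0.3"

```text
time: 17.35
ee_pos: [0.492, 0.3389, 0.14]
orientation: [0.728, -0.686, 0.001, -0.003]
ft_force: [-0.5, -0.0, -0.6]
finger_gap: 0.649
gripper_force: 0.0
```

```bash
python3 - <<'E'
from h import *
s=bot.get_state(); print(s["time"],s["ee_pos"],s["orientation"])
mods(); mods("side"); 
E
```

```text
17.35 [0.4919921  0.33894717 0.13996763] [ 0.72770249 -0.68588356  0.00119113 -0.00337662]
tray? r (np.int64(315), np.int64(226)) [4.901000e-01 3.369000e-01 2.252744e+02 9.396820e+01 5.550000e-02]
r (np.int64(335), np.int64(251)) z 0.0466 xy 0.4891 0.3395  34x34 yaw 0.062  depth-xy 0.4893 0.3361
r (np.int64(457), np.int64(255)) z 0.0467 xy 0.4091 0.3366  34x34 yaw 0.064  depth-xy 0.4121 0.3334
tray? g (np.int64(376), np.int64(175)) [ 5.006000e-01 -3.274000e-01  1.627553e+02  9.753540e+01  1.358000e-01]
g (np.int64(335), np.int64(188)) z 0.0415 xy 0.5556 -0.1789  33x31 yaw 0.259  depth-xy 0.5404 -0.1567
g (np.int64(369), np.int64(206)) z 0.0410 xy 0.4441 -0.1768  32x31 yaw 0.203  depth-xy 0.4430 -0.1748
g (np.int64(253), np.int64(269)) z 0.0415 xy 0.5357 0.1673  31x31 yaw 0.072  depth-xy 0.5310 0.1719
tray? r (np.int64(334), np.int64(138)) [  0.7127  -0.3866 103.6839  28.052   -1.555 ]
r (np.int64(342), np.int64(232)) z 0.0412 xy 0.4452 -0.0576  34x32 yaw 0.327  depth-xy 0.4442 -0.0560
tray? r (np.int64(214), np.int64(338)) [4.882000e-01 3.396000e-01 2.286908e+02 9.584440e+01 5.700000e-02]
tray? r (np.int64(465), np.int64(367)) [ 5.000000e-02  6.500000e-02  2.272953e+02  8.336300e+01 -7.061000e-01]
r (np.int64(214), np.int64(326)) z 0.0475 xy 0.4929 0.3347  33x33 yaw 0.079  depth-xy 0.4835 0.3412
r (np.int64(242), np.int64(345)) z 0.0474 xy 0.4148 0.3317  34x33 yaw 0.073  depth-xy 0.4108 0.3347
r (np.int64(308), np.int64(429)) z 0.0403 xy 0.1978 0.3842  33x32 yaw -0.437  depth-xy 0.1959 0.3867
y (np.int64(313), np.int64(256)) z 0.0414 xy 0.4501 0.0504  33x33 yaw -0.171  depth-xy 0.4459 0.0559
```

Call:
send_rows --motion "-0.11 -0.985 0 0 0 -0.2 0.6;-0.11 -0.985 0 0 0 -0.2 0.6;-0.11 -0.985 0 0 0 -0.2 0.6;-0.11 -0.985 0 0 0 -0.2 0.6;-0.11 -0.985 0 0 0 -0.2 0.6"

```text
time: 18.08
ee_pos: [0.4667, 0.1397, 0.1349]
orientation: [-0.479, 0.878, 0.0, -0.001]
ft_force: [-0.1, 0.1, 0.0]
finger_gap: 0.803
gripper_force: 0.0
```

Call:
send_rows --motion "-0.115 -0.985 0 0 0 -0.213 0.6;-0.115 -0.985 0 0 0 -0.213 0.6;-0.115 -0.985 0 0 0 -0.213 0.6;-0.115 -0.985 0 0 0 -0.213 0.6;-0.115 -0.985 0 0 0 -0.213 0.6;-0.115 -0.985 0 0 0 -0.213 0.6"

```text
time: 18.82
ee_pos: [0.4446, -0.0551, 0.1356]
orientation: [-0.168, 0.986, 0.0, -0.0]
ft_force: [-0.3, 0.3, 0.5]
finger_gap: 0.801
gripper_force: 0.0
```

```bash
python3 - <<'E'
from h import *
s=bot.get_state(); print(s["time"],s["ee_pos"],s["orientation"])
mods()
E
```

```text
18.825 [ 0.44462073 -0.05508168  0.13558114] [-1.67742259e-01  9.85830763e-01  3.63353405e-04 -3.29931621e-04]
g (np.int64(141), np.int64(191)) z 0.0405 xy 0.4436 -0.1759  33x33 yaw 0.187  depth-xy 0.4427 -0.1756
g (np.int64(111), np.int64(340)) z 0.0403 xy 0.5549 -0.1773  33x33 yaw 0.278  depth-xy 0.5532 -0.1768
r (np.int64(326), np.int64(253)) z 0.0405 xy 0.4446 -0.0567  33x33 yaw 0.337  depth-xy 0.4433 -0.0573
y (np.int64(472), np.int64(309)) z 0.0406 xy 0.4499 0.0507  34x34 yaw -0.164  depth-xy 0.4487 0.0495
```

Call:
send_rows --motion "0 0 -0.3 0 0 0 0.6;0 0 -0.51 0 0 0 0.6;0 0 -0.51 0 0 0 0.6;0 0 -0.51 0 0 0 0.6;0 0 -0.51 0 0 0 -1;0 0 -0.51 0 0 0 -1;0 0 -0.51 0 0 0 -1;0 0 -0.51 0 0 0 -1;0 0 -0.3 0 0 0 -1;0 0 0 0 0 0 -1;0 0 0 0 0 0 -1"

```text
time: 20.25
ee_pos: [0.4476, -0.0572, 0.1406]
orientation: [-0.165, 0.986, -0.002, 0.004]
ft_force: [0.5, -0.5, -2.8]
finger_gap: 0.48
gripper_force: 52.5
```

Call:
send_rows --motion "0.31 0.995 0 0 0 0.2 -1;0.31 0.995 0 0 0 0.2 -1;0.31 0.995 0 0 0 0.2 -1;0.31 0.995 0 0 0 0.2 -1;0.31 0.995 0 0 0 0.2 -1"

```text
time: 20.88
ee_pos: [0.5063, 0.1436, 0.1355]
orientation: [-0.463, 0.886, 0.0, -0.0]
ft_force: [0.3, -0.4, -1.9]
finger_gap: 0.481
gripper_force: 52.3
```

Call:
send_rows --motion "0.315 0.998 0 0 0 0.213 -1;0.315 0.998 0 0 0 0.213 -1;0.315 0.998 0 0 0 0.213 -1;0.315 0.998 0 0 0 0.213 -1;0.315 0.998 0 0 0 0.213 -1;0.315 0.998 -0.35 0 0 0.213 -1;0.315 0.998 -0.35 0 0 0.213 -1;0.315 0.998 -0.35 0 0 0.213 -1;0.315 0.998 -0.35 0 0 0.213 -1"

```text
time: 22.0
ee_pos: [0.571, 0.3422, 0.0684]
orientation: [0.727, -0.686, 0.001, -0.001]
ft_force: [-0.3, 0.0, -1.5]
finger_gap: 0.482
gripper_force: 52.2
```

```bash
python3 - <<'E'
from h import *
held("r")
E
```

```text
22.0 [0.571  0.3422 0.0684] [ 7.272e-01 -6.864e-01  6.000e-04 -1.400e-03] 0.482
held tag (np.int64(330), np.int64(343)) z 0.0732 rect c 0.5710 0.3413  33x33 yaw 0.060  depth [0.5711 0.3403 0.0736]
```

Call:
send_rows --motion "0 0 -0.04 0 0 0 -1;0 0 -0.08 0 0 0 -1;0 0 -0.12 0 0 0 -1;0 0 -0.12 0 0 0 -1;0 0 -0.12 0 0 0 0.3;0 0 -0.12 0 0 0 0.3;0 0 -0.12 0 0 0 0.3;0 0 0.1 0 0 0 0.3;0 0 0.35 0 0 0 0.3;0 0 0.35 0 0 0 0.3"

```text
time: 23.3
ee_pos: [0.5722, 0.3435, 0.1406]
orientation: [0.728, -0.686, 0.001, -0.004]
ft_force: [0.0, 0.4, -0.0]
finger_gap: 0.649
gripper_force: 0.0
```

```bash
python3 - <<'E'
from h import *
s=bot.get_state(); print(s["time"],s["ee_pos"],s["orientation"])
mods(); mods("side"); 
E
```

```text
23.3 [0.57218051 0.34347999 0.14060813] [ 0.72768351 -0.68590193  0.00145838 -0.00362281]
tray? r (np.int64(434), np.int64(221)) [4.902000e-01 3.367000e-01 2.254366e+02 9.428900e+01 5.640000e-02]
r (np.int64(335), np.int64(251)) z 0.0467 xy 0.5691 0.3435  34x34 yaw 0.063  depth-xy 0.5693 0.3403
r (np.int64(461), np.int64(252)) z 0.0466 xy 0.4868 0.3391  34x34 yaw 0.062  depth-xy 0.4898 0.3361
r (np.int64(583), np.int64(255)) z 0.0467 xy 0.4068 0.3361  35x34 yaw 0.062  depth-xy 0.4124 0.3333
g (np.int64(334), np.int64(189)) z 0.0416 xy 0.5555 -0.1787  33x31 yaw 0.273  depth-xy 0.5335 -0.1405
g (np.int64(253), np.int64(269)) z 0.0417 xy 0.5357 0.1673  31x31 yaw 0.072  depth-xy 0.5226 0.1794
r (np.int64(187), np.int64(308)) z 0.0475 xy 0.5733 0.3392  33x33 yaw 0.082  depth-xy 0.5624 0.3455
tray? r (np.int64(218), np.int64(342)) [4.885000e-01 3.394000e-01 2.282867e+02 9.651430e+01 5.660000e-02]
r (np.int64(214), np.int64(326)) z 0.0473 xy 0.4928 0.3347  33x33 yaw 0.079  depth-xy 0.4860 0.3394
tray? r (np.int64(461), np.int64(372)) [ 4.400000e-02  9.160000e-02  1.911715e+02  5.066590e+01 -4.816000e-01]
r (np.int64(242), np.int64(345)) z 0.0474 xy 0.4146 0.3319  33x33 yaw 0.061  depth-xy 0.4086 0.3364
r (np.int64(308), np.int64(429)) z 0.0406 xy 0.1978 0.3842  33x32 yaw -0.437  depth-xy 0.1967 0.3857
y (np.int64(313), np.int64(256)) z 0.0413 xy 0.4501 0.0504  33x33 yaw -0.171  depth-xy 0.4493 0.0515
```

Call:
send_rows --motion "-0.167 -0.873 0 0 0 -0.492 0.6;-0.167 -0.873 0 0 0 -0.492 0.6;-0.167 -0.873 0 0 0 -0.492 0.6;-0.167 -0.873 0 0 0 -0.492 0.6;-0.167 -0.873 0 0 0 -0.492 0.6;-0.167 -0.873 0 0 0 -0.492 0.6;-0.167 -0.873 0 0 0 -0.492 0.6;-0.167 -0.873 0 0 0 -0.492 0.6;-0.167 -0.873 0 0 0 -0.492 0.6;-0.167 -0.873 0 0 0 -0.492 0.6"

```text
time: 24.65
ee_pos: [0.5353, 0.1675, 0.1347]
orientation: [-0.042, 0.999, -0.0, -0.001]
ft_force: [0.3, 0.3, -0.2]
finger_gap: 0.8
gripper_force: 0.0
```

```bash
python3 - <<'E'
from h import *
s=bot.get_state(); print(s["time"],s["ee_pos"],s["orientation"])
mods()
E
```

```text
24.65 [0.53533305 0.16749486 0.13473597] [-4.23156058e-02  9.99103644e-01 -1.39900403e-04 -1.13088975e-03]
g (np.int64(328), np.int64(257)) z 0.0405 xy 0.5365 0.1673  33x33 yaw 0.085  depth-xy 0.5356 0.1672
tray? r (np.int64(561), np.int64(174)) [4.898000e-01 3.346000e-01 2.250619e+02 9.773690e+01 6.290000e-02]
r (np.int64(634), np.int64(79)) z 0.0466 xy 0.4144 0.3230  31x8 yaw 0.358  depth-xy 0.4190 0.3190
r (np.int64(614), np.int64(211)) z 0.0466 xy 0.4904 0.3422  35x34 yaw 0.058  depth-xy 0.4896 0.3344
r (np.int64(584), np.int64(327)) z 0.0465 xy 0.5726 0.3468  35x34 yaw 0.062  depth-xy 0.5680 0.3404
y (np.int64(132), np.int64(96)) z 0.0405 xy 0.4498 0.0503  34x34 yaw -0.163  depth-xy 0.4493 0.0510
```

Call:
send_rows --motion "0 0 -0.3 0 0 0 0.6;0 0 -0.51 0 0 0 0.6;0 0 -0.51 0 0 0 0.6;0 0 -0.51 0 0 0 0.6;0 0 -0.51 0 0 0 -1;0 0 -0.51 0 0 0 -1;0 0 -0.51 0 0 0 -1;0 0 -0.51 0 0 0 -1;0 0 -0.3 0 0 0 -1;0 0 0 0 0 0 -1;0 0 0 0 0 0 -1"

```text
time: 26.08
ee_pos: [0.5396, 0.1683, 0.1414]
orientation: [-0.042, 0.999, 0.001, 0.005]
ft_force: [0.4, -0.2, -2.4]
finger_gap: 0.48
gripper_force: 51.7
```

Call:
send_rows --motion "-0.5 -1 0.4 0 0 0 -1;-0.5 -1 0.4 0 0 0 -1;-0.5 -1 0.4 0 0 0 -1;-0.5 -1 0.4 0 0 0 -1;-0.5 -1 0.4 0 0 0 -1"

```text
time: 26.7
ee_pos: [0.4356, -0.0347, 0.217]
orientation: [-0.04, 0.999, -0.001, 0.001]
ft_force: [0.0, 1.1, -1.6]
finger_gap: 0.485
gripper_force: 51.9
```

Call:
send_rows --motion "0 -1 0.3 0 0 0 -1;0 -1 0.3 0 0 0 -1;0 -1 0.3 0 0 0 -1;0 -1 0.3 0 0 0 -1;0 -1 0.3 0 0 0 -1;0 -1 0.3 0 0 0 -1"

```text
time: 27.45
ee_pos: [0.436, -0.2306, 0.2752]
orientation: [-0.043, 0.999, 0.001, -0.001]
ft_force: [-0.0, -0.3, -2.1]
finger_gap: 0.479
gripper_force: 52.1
```

```bash
python3 - <<'E'
from h import *
held("g"); r,im=tray("g",(.469,-.331)); print(r)
mods()
E
```

```text
27.45 [ 0.436  -0.2306  0.2752] [-4.270e-02  9.991e-01  8.000e-04 -6.000e-04] 0.479
[[ 4.68700e-01 -3.32800e-01  1.31200e-01  9.56700e-01  4.68700e-01
  -3.32800e-01  2.25917e+02  9.39507e+01  1.31200e-01  7.55900e+03]]
tray? g (np.int64(228), np.int64(209)) [ 4.686000e-01 -3.326000e-01  2.258837e+02  9.432790e+01  1.341000e-01]
g (np.int64(382), np.int64(217)) z 0.0407 xy 0.4434 -0.1757  32x32 yaw 0.188  depth-xy 0.4418 -0.1756
r (np.int64(60), np.int64(408)) z 0.0381 xy 0.7154 -0.5367  29x12 yaw -0.480  depth-xy 0.7166 -0.5376
y (np.int64(597), np.int64(241)) z 0.0406 xy 0.4495 0.0511  33x33 yaw -0.156  depth-xy 0.4485 0.0489
```

Call:
send_rows --motion "-0.235 -0.554 -0.7 0 0 -0.485 -1;-0.235 -0.554 -0.7 0 0 -0.485 -1;-0.235 -0.554 -0.7 0 0 -0.485 -1;-0.235 -0.554 -0.7 0 0 -0.485 -1;-0.235 -0.554 -0.7 0 0 -0.485 -1;-0.235 -0.554 -0.7 0 0 -0.485 -1;-0.235 -0.554 -0.7 0 0 -0.485 -1;-0.235 -0.554 -0.7 0 0 -0.485 -1;-0.235 -0.554 -0.7 0 0 -0.485 -1;-0.235 -0.554 -0.7 0 0 -0.485 -1"

```text
time: 28.85
ee_pos: [0.3894, -0.3427, 0.136]
orientation: [0.658, 0.753, 0.0, -0.0]
ft_force: [0.3, 0.4, -0.9]
finger_gap: 0.479
gripper_force: 52.0
```

Call:
send_rows --motion "0 0 -0.35 0 0 0 -1;0 0 -0.35 0 0 0 -1;0 0 -0.35 0 0 0 -1;0 0 -0.35 0 0 0 -1"

```text
time: 29.35
ee_pos: [0.3901, -0.3441, 0.0677]
orientation: [0.659, 0.752, -0.0, 0.001]
ft_force: [0.3, -0.4, -2.0]
finger_gap: 0.477
gripper_force: 52.0
```

```bash
python3 - <<'E'
from h import *
im=held("g"); cv2.imwrite("pics/w5.png",im["frame"])
E
```

```text
29.35 [ 0.3901 -0.3441  0.0677] [ 6.589e-01  7.522e-01 -2.000e-04  1.300e-03] 0.477
held tag (np.int64(330), np.int64(343)) z 0.0723 rect c 0.3901 -0.3420  33x33 yaw 0.132  depth [ 0.3899 -0.341   0.0728]
```

View pics/w5.png

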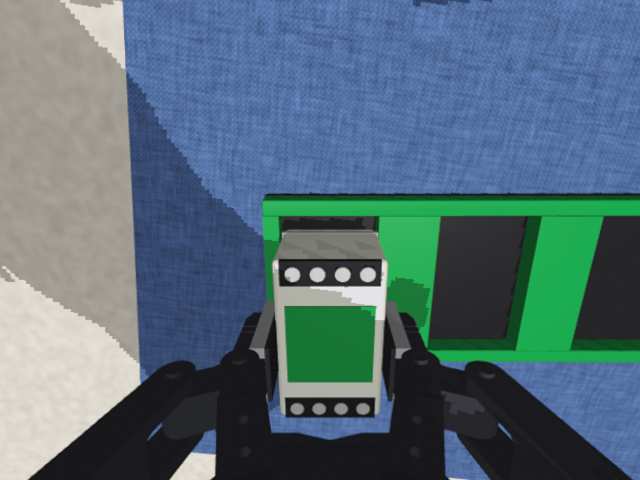

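The module is held square over the pass tray's end pocket, tag at (330,343), within 1.5 mm. I lower it now.

Call:
send_rows --motion "0 -0.004 -0.04 0 0 0 -1;0 -0.004 -0.08 0 0 0 -1;0 -0.004 -0.12 0 0 0 -1;0 -0.004 -0.12 0 0 0 -1;0 -0.004 -0.12 0 0 0 0.3;0 -0.004 -0.12 0 0 0 0.3;0 -0.004 -0.12 0 0 0 0.3;0 -0.004 0.1 0 0 0 0.3;0 -0.004 0.35 0 0 0 0.3;0 -0.004 0.35 0 0 0 0.3"

```text
time: 30.65
ee_pos: [0.3909, -0.3459, 0.1396]
orientation: [0.659, 0.752, -0.0, 0.003]
ft_force: [-0.2, -0.4, -0.8]
finger_gap: 0.651
gripper_force: 0.0
```

```bash
python3 - <<'E'
from h import *
s=bot.get_state(); print(s["time"],s["ee_pos"],s["orientation"])
mods(); print(); mods("side"); 
E
```

```text
30.65 [ 0.39091139 -0.34587372  0.13957453] [ 6.59160560e-01  7.51994830e-01 -4.76032077e-04  3.30225614e-03]
tray? g (np.int64(446), np.int64(231)) [ 4.688000e-01 -3.325000e-01  2.259247e+02  9.416580e+01  1.325000e-01]
g (np.int64(327), np.int64(250)) z 0.0466 xy 0.3891 -0.3437  34x34 yaw 0.131  depth-xy 0.3888 -0.3406

tray? g (np.int64(372), np.int64(173)) [  0.5254  -0.324  112.5959  97.535    0.1359]
g (np.int64(335), np.int64(188)) z 0.0413 xy 0.5556 -0.1789  33x31 yaw 0.259  depth-xy 0.5541 -0.1764
g (np.int64(369), np.int64(206)) z 0.0413 xy 0.4441 -0.1768  32x31 yaw 0.203  depth-xy 0.4430 -0.1748
tray? r (np.int64(334), np.int64(138)) [  0.7124  -0.3877 101.3764  28.8305  -1.5648]
r (np.int64(187), np.int64(308)) z 0.0475 xy 0.5730 0.3395  33x33 yaw 0.098  depth-xy 0.5586 0.3477
tray? r (np.int64(218), np.int64(342)) [4.883000e-01 3.396000e-01 2.288053e+02 9.550570e+01 5.890000e-02]
tray? r (np.int64(492), np.int64(374)) [-0.000000e+00  3.690000e-02  2.407336e+02  1.805199e+02 -1.400000e-02]
r (np.int64(214), np.int64(326)) z 0.0471 xy 0.4928 0.3349  33x32 yaw 0.079  depth-xy 0.4888 0.3380
r (np.int64(242), np.int64(345)) z 0.0473 xy 0.4146 0.3319  33x33 yaw 0.061  depth-xy 0.4067 0.3380
r (np.int64(308), np.int64(429)) z 0.0406 xy 0.1978 0.3842  33x32 yaw -0.437  depth-xy 0.1967 0.3858
y (np.int64(313), np.int64(256)) z 0.0414 xy 0.4501 0.0504  33x33 yaw -0.171  depth-xy 0.4459 0.0559
```

Call:
send_rows --motion "0.27 0.842 0 0 0 0.518 0.6;0.27 0.842 0 0 0 0.518 0.6;0.27 0.842 0 0 0 0.518 0.6;0.27 0.842 0 0 0 0.518 0.6;0.27 0.842 0 0 0 0.518 0.6;0.27 0.842 0 0 0 0.518 0.6;0.27 0.842 0 0 0 0.518 0.6;0.27 0.842 0 0 0 0.518 0.6;0.27 0.842 0 0 0 0.518 0.6;0.27 0.842 0 0 0 0.518 0.6;0.27 0.842 0 0 0 0.518 0.6"

```text
time: 32.12
ee_pos: [0.4428, -0.1753, 0.1353]
orientation: [-0.092, 0.996, 0.0, -0.001]
ft_force: [0.1, 0.4, 0.3]
finger_gap: 0.802
gripper_force: 0.0
```

```bash
python3 - <<'E'
from h import *
s=bot.get_state(); print(s["time"],s["ee_pos"],s["orientation"])
mods()
E
```

```text
32.125 [ 0.44276903 -0.17529041  0.13534068] [-9.23640014e-02  9.95725095e-01  3.83767735e-04 -5.28917784e-04]
tray? g (np.int64(103), np.int64(226)) [ 4.68500e-01 -3.30700e-01  2.25939e+02  9.77459e+01  1.32800e-01]
g (np.int64(49), np.int64(117)) z 0.0465 xy 0.3898 -0.3459  34x34 yaw 0.132  depth-xy 0.3883 -0.3406
g (np.int64(327), np.int64(256)) z 0.0406 xy 0.4434 -0.1759  33x32 yaw 0.185  depth-xy 0.4425 -0.1761
g (np.int64(298), np.int64(393)) z 0.0404 xy 0.5548 -0.1773  33x33 yaw 0.276  depth-xy 0.5534 -0.1773
y (np.int64(631), np.int64(326)) z 0.0406 xy 0.4547 0.0364  32x15 yaw 0.450  depth-xy 0.4544 0.0379
```

Call:
send_rows --motion "0 0 -0.3 0 0 0 0.6;0 0 -0.51 0 0 0 0.6;0 0 -0.51 0 0 0 0.6;0 0 -0.51 0 0 0 0.6;0 0 -0.51 0 0 0 -1;0 0 -0.51 0 0 0 -1;0 0 -0.51 0 0 0 -1;0 0 -0.51 0 0 0 -1;0 0 -0.3 0 0 0 -1;0 0 0 0 0 0 -1;0 0 0 0 0 0 -1"

```text
time: 33.55
ee_pos: [0.446, -0.1771, 0.1407]
orientation: [-0.094, 0.996, -0.003, 0.004]
ft_force: [1.0, -1.3, -2.0]
finger_gap: 0.478
gripper_force: 52.8
```

Call:
send_rows --motion "0.127 -0.788 0 0 0 -0.518 -1;0.127 -0.788 0 0 0 -0.518 -1;0.127 -0.788 0 0 0 -0.518 -1;0.127 -0.788 0 0 0 -0.518 -1;0.127 -0.788 0 0 0 -0.518 -1;0.127 -0.788 0 0 0 -0.518 -1;0.127 -0.788 0 0 0 -0.518 -1;0.127 -0.788 0 0 0 -0.518 -1;0.127 -0.788 0 0 0 -0.518 -1;0.127 -0.788 0 0 0 -0.518 -1;0.127 -0.788 -0.35 0 0 -0.518 -1;0.127 -0.788 -0.35 0 0 -0.518 -1;0.127 -0.788 -0.35 0 0 -0.518 -1;0.127 -0.788 -0.35 0 0 -0.518 -1"

```text
time: 35.3
ee_pos: [0.4696, -0.334, 0.0679]
orientation: [0.659, 0.752, -0.0, 0.001]
ft_force: [0.2, -1.5, -1.7]
finger_gap: 0.482
gripper_force: 52.6
```

```bash
python3 - <<'E'
from h import *
held("g")
E
```

```text
35.3 [ 0.4696 -0.334   0.0679] [ 0.6589  0.7522 -0.      0.0014] 0.482
held tag (np.int64(330), np.int64(344)) z 0.0726 rect c 0.4695 -0.3319  33x33 yaw 0.134  depth [ 0.4694 -0.3311  0.073 ]
```

Call:
send_rows --motion "0 -0.003 -0.04 0 0 0 -1;0 -0.003 -0.08 0 0 0 -1;0 -0.003 -0.12 0 0 0 -1;0 -0.003 -0.12 0 0 0 -1;0 -0.003 -0.12 0 0 0 0.3;0 -0.003 -0.12 0 0 0 0.3;0 -0.003 -0.12 0 0 0 0.3;0 -0.003 0.1 0 0 0 0.3;0 -0.003 0.35 0 0 0 0.3;0 -0.003 0.35 0 0 0 0.3"

```text
time: 36.6
ee_pos: [0.4706, -0.3356, 0.1399]
orientation: [0.659, 0.752, -0.0, 0.004]
ft_force: [0.6, -0.4, 0.0]
finger_gap: 0.648
gripper_force: 0.0
```

```bash
python3 - <<'E'
from h import *
s=bot.get_state(); print(s["time"],s["ee_pos"],s["orientation"])
mods(); print(); mods("side"); 
E
```

```text
36.6 [ 0.47064913 -0.33556039  0.13990491] [ 6.59159614e-01  7.51994466e-01 -9.59816257e-05  3.59389231e-03]
g (np.int64(525), np.int64(14)) z 0.0405 xy 0.5572 -0.1857  33x16 yaw 0.259  depth-xy 0.5559 -0.1871
tray? g (np.int64(344), np.int64(227)) [ 4.691000e-01 -3.329000e-01  2.255718e+02  9.417940e+01  1.349000e-01]
g (np.int64(200), np.int64(250)) z 0.0466 xy 0.3868 -0.3442  34x34 yaw 0.131  depth-xy 0.3893 -0.3407
g (np.int64(326), np.int64(250)) z 0.0465 xy 0.4687 -0.3338  34x33 yaw 0.131  depth-xy 0.4683 -0.3309

g (np.int64(335), np.int64(188)) z 0.0414 xy 0.5555 -0.1787  33x31 yaw 0.259  depth-xy 0.5469 -0.1662
tray? r (np.int64(334), np.int64(138)) [  0.7127  -0.3867 103.097   28.7722   1.5562]
r (np.int64(187), np.int64(308)) z 0.0472 xy 0.5730 0.3395  33x33 yaw 0.098  depth-xy 0.5651 0.3440
tray? r (np.int64(217), np.int64(342)) [4.882000e-01 3.397000e-01 2.289365e+02 9.544240e+01 5.770000e-02]
tray? r (np.int64(494), np.int64(377)) [-5.100000e-03  4.550000e-02  2.420932e+02  1.634615e+02  1.148000e-01]
r (np.int64(214), np.int64(328)) z 0.0474 xy 0.4897 0.3368  32x31 yaw 0.053  depth-xy 0.4827 0.3417
r (np.int64(242), np.int64(345)) z 0.0474 xy 0.4146 0.3319  33x33 yaw 0.061  depth-xy 0.4067 0.3381
r (np.int64(308), np.int64(429)) z 0.0403 xy 0.1978 0.3842  33x32 yaw -0.437  depth-xy 0.1959 0.3866
y (np.int64(313), np.int64(256)) z 0.0416 xy 0.4501 0.0504  33x33 yaw -0.171  depth-xy 0.4492 0.0517
```

Call:
send_rows --motion "0.43 0.784 0 0 0 0.546 0.6;0.43 0.784 0 0 0 0.546 0.6;0.43 0.784 0 0 0 0.546 0.6;0.43 0.784 0 0 0 0.546 0.6;0.43 0.784 0 0 0 0.546 0.6;0.43 0.784 0 0 0 0.546 0.6;0.43 0.784 0 0 0 0.546 0.6;0.43 0.784 0 0 0 0.546 0.6;0.43 0.784 0 0 0 0.546 0.6;0.43 0.784 0 0 0 0.546 0.6;0.43 0.784 0 0 0 0.546 0.6;0.43 0.784 0 0 0 0.546 0.6"

```text
time: 38.2
ee_pos: [0.5544, -0.1769, 0.1357]
orientation: [-0.136, 0.991, 0.0, -0.0]
ft_force: [0.9, 0.4, 0.8]
finger_gap: 0.8
gripper_force: 0.0
```

```bash
python3 - <<'E'
from h import *
s=bot.get_state(); print(s["time"],s["ee_pos"],s["orientation"])
mods()
E
```

```text
38.2 [ 0.55444679 -0.1768505   0.13568153] [-1.36303019e-01  9.90667162e-01  1.34869202e-04 -2.09263890e-04]
g (np.int64(85), np.int64(34)) z 0.0465 xy 0.4682 -0.3355  34x34 yaw 0.134  depth-xy 0.4687 -0.3306
tray? g (np.int64(126), np.int64(131)) [ 5.099000e-01 -3.262000e-01  1.435877e+02  9.604520e+01  1.223000e-01]
g (np.int64(327), np.int64(255)) z 0.0406 xy 0.5547 -0.1774  33x32 yaw 0.274  depth-xy 0.5538 -0.1776
```

Call:
send_rows --motion "0 0 -0.3 0 0 0 0.6;0 0 -0.51 0 0 0 0.6;0 0 -0.51 0 0 0 0.6;0 0 -0.51 0 0 0 0.6;0 0 -0.51 0 0 0 -1;0 0 -0.51 0 0 0 -1;0 0 -0.51 0 0 0 -1;0 0 -0.51 0 0 0 -1;0 0 -0.3 0 0 0 -1;0 0 0 0 0 0 -1;0 0 0 0 0 0 -1"

```text
time: 39.62
ee_pos: [0.5578, -0.1783, 0.1415]
orientation: [-0.137, 0.99, -0.003, 0.004]
ft_force: [0.6, -0.7, -2.8]
finger_gap: 0.478
gripper_force: 51.8
```

Call:
send_rows --motion "-0.034 -0.73 0 0 0 -0.546 -1;-0.034 -0.73 0 0 0 -0.546 -1;-0.034 -0.73 0 0 0 -0.546 -1;-0.034 -0.73 0 0 0 -0.546 -1;-0.034 -0.73 0 0 0 -0.546 -1;-0.034 -0.73 0 0 0 -0.546 -1;-0.034 -0.73 0 0 0 -0.546 -1;-0.034 -0.73 0 0 0 -0.546 -1;-0.034 -0.73 0 0 0 -0.546 -1;-0.034 -0.73 0 0 0 -0.546 -1;-0.034 -0.73 0 0 0 -0.546 -1;-0.034 -0.73 -0.35 0 0 -0.546 -1;-0.034 -0.73 -0.35 0 0 -0.546 -1;-0.034 -0.73 -0.35 0 0 -0.546 -1;-0.034 -0.73 -0.35 0 0 -0.546 -1"

```text
time: 41.5
ee_pos: [0.549, -0.3238, 0.0681]
orientation: [0.659, 0.752, 0.0, 0.002]
ft_force: [-1.1, -0.1, -1.9]
finger_gap: 0.481
gripper_force: 51.7
```

```bash
python3 - <<'E'
from h import *
held("g")
E
```

```text
41.5 [ 0.549  -0.3238  0.0681] [6.589e-01 7.522e-01 1.000e-04 1.500e-03] 0.481
held tag (np.int64(330), np.int64(343)) z 0.0725 rect c 0.5488 -0.3215  33x33 yaw 0.132  depth [ 0.5487 -0.3205  0.0731]
```

Call:
send_rows --motion "0 -0.003 -0.04 0 0 0 -1;0 -0.003 -0.08 0 0 0 -1;0 -0.003 -0.12 0 0 0 -1;0 -0.003 -0.12 0 0 0 -1;0 -0.003 -0.12 0 0 0 0.3;0 -0.003 -0.12 0 0 0 0.3;0 -0.003 -0.12 0 0 0 0.3;0 -0.003 0.1 0 0 0 0.3;0 -0.003 0.45 0 0 0 0.3;0 -0.003 1 0 0 0 0.3;0 -0.003 1 0 0 0 -1;0 -0.003 1 0 0 0 -1;0 -0.003 1 0 0 0 -1"

```text
time: 43.18
ee_pos: [0.5477, -0.3234, 0.2655]
orientation: [0.659, 0.752, -0.0, -0.0]
ft_force: [0.6, 0.3, -0.4]
finger_gap: 0.015
gripper_force: 0.0
```

```bash
python3 - <<'E'
from h import *
s=bot.get_state(); print(s["time"],s["ee_pos"],s["orientation"])
mods(); print(); im=mods("side"); print();im2=mods("scene")
cv2.imwrite("pics/end.png",im2["frame"][180:380,100:540].repeat(1,0)); cv2.imwrite("pics/end.png",cv2.resize(im2["frame"][200:350,110:520],None,fx=1.9,fy=1.9))
E
```

```text
43.175 [ 0.54766265 -0.32344301  0.26545385] [ 6.59186455e-01  7.51979506e-01 -1.44278259e-05 -2.00965493e-04]
tray? g (np.int64(262), np.int64(197)) [ 4.691000e-01 -3.327000e-01  2.251225e+02  9.343070e+01  1.324000e-01]
g (np.int64(164), np.int64(208)) z 0.0466 xy 0.3862 -0.3434  33x32 yaw 0.133  depth-xy 0.3895 -0.3408
g (np.int64(247), np.int64(209)) z 0.0466 xy 0.4673 -0.3335  33x32 yaw 0.133  depth-xy 0.4686 -0.3314
g (np.int64(330), np.int64(209)) z 0.0466 xy 0.5476 -0.3228  33x32 yaw 0.132  depth-xy 0.5475 -0.3208

g (np.int64(367), np.int64(162)) z 0.0473 xy 0.5513 -0.3276  33x31 yaw 0.065  depth-xy 0.5407 -0.3074
tray? r (np.int64(334), np.int64(138)) [  0.7124  -0.3876 101.6505  28.8305  -1.5648]
r (np.int64(187), np.int64(308)) z 0.0475 xy 0.5730 0.3395  33x33 yaw 0.098  depth-xy 0.5652 0.3440
tray? r (np.int64(217), np.int64(342)) [4.883000e-01 3.397000e-01 2.288345e+02 9.548400e+01 5.770000e-02]
r (np.int64(214), np.int64(328)) z 0.0476 xy 0.4897 0.3368  32x31 yaw 0.053  depth-xy 0.4826 0.3418
tray? r (np.int64(498), np.int64(381)) [-1.960000e-02  4.540000e-02  2.402163
[... 368 characters left out ...]
4(304)) [ 4.704000e-01 -3.344000e-01  2.362322e+02  9.353770e+01  1.299000e-01]
g (np.int64(166), np.int64(280)) z 0.0495 xy 0.4561 -0.3342  29x25 yaw 0.129  depth-xy 0.4676 -0.3329
tray? r (np.int64(266), np.int64(181)) [ 6.000000e-02 -4.840000e-02  2.177554e+02  1.076844e+02  9.612000e-01]
r (np.int64(429), np.int64(174)) z 0.0432 xy 0.1914 0.3857  30x28 yaw -0.397  depth-xy 0.1968 0.3838
r (np.int64(443), np.int64(218)) z 0.0485 xy 0.3977 0.3391  31x27 yaw 0.142  depth-xy 0.4090 0.3336
tray? r (np.int64(455), np.int64(260)) [4.928000e-01 3.351000e-01 2.364949e+02 9.771040e+01 6.180000e-02]
y (np.int64(334), np.int64(248)) z 0.0446 xy 0.4457 0.0502  30x26 yaw -0.268  depth-xy 0.4713 0.0427
```

View pics/end.png

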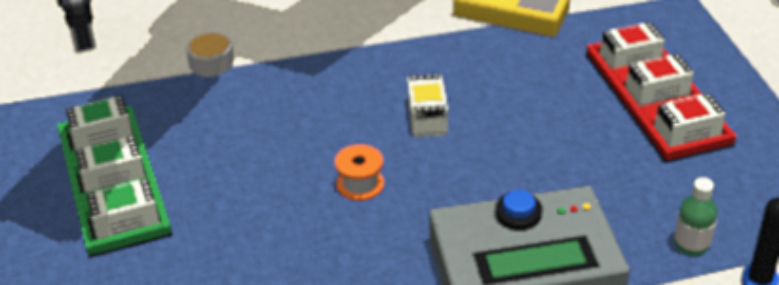

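All six modules are seated: green tags in the left tray near (98,112), (108,150) and (122,195), red in the right tray near (632,32), (660,70) and (692,105). The yellow module at (427,95) hasn't moved. I can close the batch.

Call:
send_rows --motion "0.3 0.9 0 0 0 0.2 -1;0.3 0.9 0 0 0 0.2 -1;0.3 0.9 0 0 0 0.2 -1;0.3 0.9 0 0 0 0.2 -1;0.3 0.9 0 0 0 0.2 -1"

```text
time: 43.95
ee_pos: [0.6076, -0.1426, 0.2649]
orientation: [0.394, 0.919, -0.0, -0.001]
ft_force: [-0.3, -0.2, -1.2]
finger_gap: -0.003
gripper_force: 0.0
```

Call:
send_rows --motion "0.398 0.95 -0.2 0 0 0.2 -1;0.398 0.95 -0.2 0 0 0.2 -1;0.398 0.95 -0.2 0 0 0.2 -1;0.398 0.95 -0.2 0 0 0.2 -1;0.398 0.95 -0.2 0 0 0.2 -1"

```text
time: 44.58
ee_pos: [0.6873, 0.0468, 0.2248]
orientation: [0.092, 0.996, -0.0, -0.001]
ft_force: [-0.6, -0.8, -1.2]
finger_gap: 0.0
gripper_force: 0.0
```

Call:
send_rows --motion "0 0.198 -0.45 0 0 0.058 -1;0 0.198 -0.45 0 0 0.058 -1;0 0.198 -0.45 0 0 0.058 -1;0 0.198 -0.45 0 0 0.058 -1;0 0.198 -0.45 0 0 0.058 -1"

```text
time: 45.2
ee_pos: [0.6887, 0.0848, 0.1383]
orientation: [0.001, 1.0, -0.0, 0.002]
ft_force: [0.4, 0.4, -0.2]
finger_gap: 0.002
gripper_force: 0.0
```

```bash
python3 - <<'E'
from h import *
s=bot.get_state(); print(s["time"],s["ee_pos"],s["orientation"])
mods(); print(); mods("side")
E
```

```text
45.2 [0.68869101 0.08476068 0.13828075] [ 1.34302708e-03  9.99997728e-01 -7.19801775e-05  1.65384723e-03]

r (np.int64(187), np.int64(308)) z 0.0475 xy 0.5730 0.3395  33x33 yaw 0.098  depth-xy 0.5683 0.3423
tray? r (np.int64(217), np.int64(342)) [4.882000e-01 3.396000e-01 2.290528e+02 9.535510e+01 5.770000e-02]
r (np.int64(214), np.int64(328)) z 0.0474 xy 0.4897 0.3368  32x31 yaw 0.053  depth-xy 0.4854 0.3399
r (np.int64(242), np.int64(345)) z 0.0474 xy 0.4146 0.3319  33x33 yaw 0.061  depth-xy 0.4087 0.3365
tray? r (np.int64(543), np.int64(382)) [-1.051000e-01  1.250000e-02  1.425829e+02  3.175290e+01  1.569600e+00]
r (np.int64(308), np.int64(429)) z 0.0406 xy 0.1978 0.3842  33x32 yaw -0.437  depth-xy 0.1975 0.3848
y (np.int64(313), np.int64(256)) z 0.0417 xy 0.4501 0.0501  34x33 yaw -0.162  depth-xy 0.4459 0.0560
```

```bash
python3 - <<'E'
from h import *
im,W,rays,o,out=look("side")
for t in out:
    if t[1] in"r" and t[6]<45 and t[4]>.3:
        P=W[t[-1]]; P=P[abs(P[:,2]-np.median(P[:,2]))<.006]; A=np.c_[P[:,:2]-P[:,:2].mean(0),np.ones(len(P))]; print(t[2],len(P),np.linalg.lstsq(A,P[:,2],rcond=None)[0].round(3), P.mean(0).round(4))
cv2.imwrite("pics/s9.png",cv2.resize(im["frame"][270:390,150:290],None,fx=4,fy=4))
E
```

```text
(np.int64(187), np.int64(308)) 188 [-0.018  0.029  0.048] [0.5685 0.3423 0.0475]
(np.int64(214), np.int64(328)) 203 [-0.006 -0.008  0.047] [0.4853 0.34   0.0475]
(np.int64(242), np.int64(345)) 225 [-0.03   0.005  0.048] [0.4107 0.3349 0.0476]
```

View pics/s9.png

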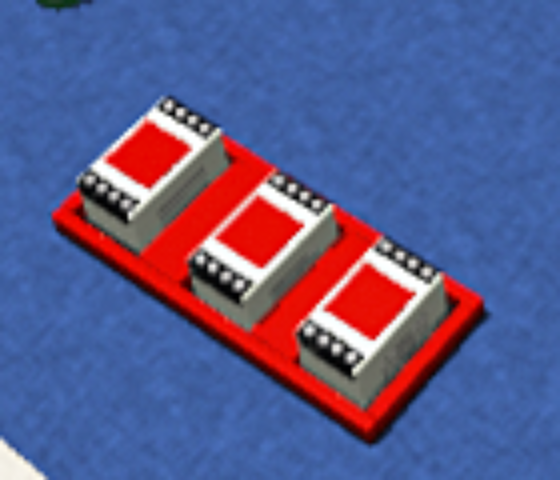

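All three red-tagged modules lie flat in their pockets. The middle one, at (262,228), has slid about 4 mm within its play, which is inside tolerance. I press the button.

Call:
send_rows --motion "0 0.004 -0.19 0 0 0 -1;0 0.004 -0.19 0 0 0 -1;0 0.004 -0.23 0 0 0 -1;0 0.004 -0.25 0 0 0 -1;0 0.004 -0.26 0 0 0 -1;0 0.004 -0.27 0 0 0 -1;0 0.004 -0.28 0 0 0 -1;0 0.004 -0.28 0 0 0 -1"

```text
time: 46.35
ee_pos: [0.6885, 0.0869, 0.0843]
orientation: [0.0, 1.0, -0.0, 0.002]
ft_force: [-8.6, -0.0, 30.7]
finger_gap: 0.002
gripper_force: 15.3
```

Bottomed, the same as the first press. Next I release the button and retreat.

Call:
send_rows --motion "0 0 0.1 0 0 0 -1;0 0 0.3 0 0 0 -1;0 0 0.6 0 0 0 -1;-0.3 0 1 0 0 0 -1;-0.5 0 1 0 0 0 -1;-0.5 0 1 0 0 0 -1;-0.5 0 1 0 0 0 -1;-0.5 0 1 0 0 0 -1"

```text
time: 47.35
ee_pos: [0.588, 0.0868, 0.2791]
orientation: [0.0, 1.0, -0.0, -0.0]
ft_force: [0.1, -0.1, -0.6]
finger_gap: -0.002
gripper_force: 0.0
```

```bash
python3 - <<'E'
from h import *
s=bot.get_state(); print(s["time"],s["ee_pos"],s["joint_velocities"].round(3))
im=mods("side"); print(); im=mods("scene")
print(order.sign_off())
E
```

```text
47.35 [0.58798229 0.08677667 0.27905472] [-0.     0.011  0.     0.001 -0.     0.   ]
g (np.int64(367), np.int64(162)) z 0.0472 xy 0.5520 -0.3272  33x29 yaw 0.112  depth-xy 0.5469 -0.3189
tray? g (np.int64(370), np.int64(178)) [  0.5266  -0.3084 106.0004  66.9268   0.1359]
tray? r (np.int64(334), np.int64(138)) [  0.7129  -0.3877 101.5023  27.5032  -1.555 ]
r (np.int64(187), np.int64(308)) z 0.0473 xy 0.5730 0.3395  33x33 yaw 0.098  depth-xy 0.5653 0.3439
tray? r (np.int64(217), np.int64(342)) [4.880000e-01 3.397000e-01 2.293791e+02 9.544240e+01 5.770000e-02]
r (np.int64(214), np.int64(328)) z 0.0474 xy 0.4897 0.3368  32x31 yaw 0.053  depth-xy 0.4853 0.3400
r (np.int64(242), np.int64(345)) z 0.0474 xy 0.4146 0.3319  33x33 yaw 0.061  depth-xy 0.4066 0.3381
tray? r (np.int64(544), np.int64(382)) [-1.055000e-01  1.250000e-02  1.425726e+02  3.094010e+01  1.570500e+00]
r (np.int64(308), np.int64(429)) z 0.0406 xy 0.1978 0.3842  33x32 yaw -0.437  depth-xy 0.1975 0.3848
y (np.int64(313), np.int64(256)) z 0.0411 xy 0.4501 0.0500  33x33 yaw -0.176  depth-xy 0.4498 0.0510

tray? g (np.int64(168
[... 275 characters left out ...]
-xy 0.5549 -0.3217
tray? r (np.int64(249), np.int64(178)) [ 4.160000e-02 -9.500000e-02  1.501382e+02  4.931530e+01  5.237000e-01]
r (np.int64(429), np.int64(174)) z 0.0431 xy 0.1914 0.3857  30x28 yaw -0.397  depth-xy 0.2182 0.3739
tray? r (np.int64(287), np.int64(184)) [ 1.033000e-01  9.000000e-03  1.277649e+02  4.503010e+01 -1.449000e+00]
r (np.int64(443), np.int64(218)) z 0.0486 xy 0.3977 0.3391  31x27 yaw 0.142  depth-xy 0.4224 0.3267
tray? r (np.int64(455), np.int64(259)) [4.921000e-01 3.346000e-01 2.350332e+02 9.875180e+01 6.160000e-02]
y (np.int64(334), np.int64(249)) z 0.0440 xy 0.4457 0.0502  30x26 yaw -0.268  depth-xy 0.4507 0.0487
the job is handed in; nothing more can be done
None
```

The job is handed in: batch opened, all three green-tagged and three red-tagged modules in their tray pockets, yellow module and purple look-alike left alone, and batch closed at about 47 s; the verdict was not shown.

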